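Fetch the setting gauge from behind the tool canisters

TASK

The steel setting gauge in the red bin is hemmed in by three tall tool canisters. First clear all three canisters out and stand them upright on the rectangular rubber mat, then fetch the gauge and stand it upright with its whole foot on the round rubber pad, and only then stand every canister back upright in the bin, each on the very spot it came from. Do not tip anything over, and leave the case, the wrench and the lying tap box alone.

Things in the scene. Friction and masses are not known exactly. Their poses are not given: they have to be found in the camera images.
- bin: Fixed red plastic bin, 150 (x) by 200 (y) by 14 mm, walls and floor 4 mm, flat dark lane lines (not felt). Origin: centre of underside. +x is its back; turned up to 0.25 rad. In its frame the gauge stands near (+30, 0) mm, the canisters near (+30, +60), (+30, -60) and (-33, 0), in varying order, turned at most 0.12 rad against it.
- mat: Fixed black rubber mat, 240 (its x) by 100 (its y) mm, 4 mm thick, empty at the start: the side area where the canisters are parked; room for three in a row along its x, 75 mm apart. Left or right of the bin. Origin: centre of its underside, on the work surface.
- pad: Fixed round black rubber pad, 78 mm in diameter, 6 mm thick, where the gauge is handed out. On the other side of the bin from the mat. Origin: centre of its underside, on the work surface.
- gauge: Loose steel tool-setting gauge, upright cylinder 46 mm in diameter and 60 mm high with a darker 24 mm button 8 mm high on top (68 mm in all), about 0.45 kg. Origin: centre of its underside; z up.
- square_canister: Loose upright white plastic canister of square section with a grey cap: cap 44 by 44 mm and 25 mm high, body 42 by 42 mm, 130 mm high in all, 0.26 kg or so. Origin: centre of its underside; x and y square to its faces.
- round_canister: Loose upright white plastic canister of round section with a grey cap: cap 40 mm in diameter and 25 mm high, body 38 mm in diameter, 122 mm high in all, 0.22 kg or so. Origin: centre of its underside.
- oblong_canister: Loose upright white plastic canister of oblong section with a grey cap: cap 32 (x) by 52 (y) mm and 25 mm high, body 30 by 50 mm, 126 mm high in all, 0.24 kg or so. Origin: centre of its underside; its x is the narrow way.
- case: Grey instrument case lying flat between the robot and the bin, 50 by 110 by 34 mm high. Bystander; leave it where it is. Origin: centre of its underside.
- wrench: Steel wrench, 130 mm long, lying on the work surface to the left of the back of the bin. Bystander; leave it where it is. Origin: its underside, near the middle of its length.
- tap_box: White square plastic box with grey end, 28 by 120 by 28 mm, lying flat to the right of the back of the bin. Bystander; leave it where it is. Origin: centre of its underside.

How it is judged (in metres and radians):
On the way, in this order (a step that is already met when the one before it is completed fails the run):
1. all three canisters stand upright on the mat, the gauge still in its place in the bin (within 30 mm) (x of square_canister in the frame of mat between -0.115 and 0.115 m and y of square_canister in the frame of mat between -0.047 and 0.047 m and z of each of square_canister, round_canister, oblong_canister in the frame of mat below 0.009 m and angle between each of square_canister, round_canister, oblong_canister's own z axis and vertical below 0.12 rad and x of round_canister in the frame of mat between -0.115 and 0.115 m and y of round_canister in the frame of mat between -0.047 and 0.047 m and x of oblong_canister in the frame of mat between -0.115 and 0.115 m and y of oblong_canister in the frame of mat between -0.047 and 0.047 m and distance of gauge from where it was at the start of the episode below 0.03 m), for 0.2 s.
2. the gauge stands on the pad while all three canisters still stand on the mat (x of square_canister in the frame of mat between -0.115 and 0.115 m and y of square_canister in the frame of mat between -0.047 and 0.047 m and z of each of square_canister, round_canister, oblong_canister in the frame of mat below 0.009 m and angle between each of square_canister, round_canister, oblong_canister's own z axis and vertical below 0.12 rad and x of round_canister in the frame of mat between -0.115 and 0.115 m and y of round_canister in the frame of mat between -0.047 and 0.047 m and x of oblong_canister in the frame of mat between -0.115 and 0.115 m and y of oblong_canister in the frame of mat between -0.047 and 0.047 m and horizontal distance between gauge and pad below 0.015 m and z of gauge in the frame of pad below 0.01 m and angle between gauge's own z axis and vertical below 0.1 rad), for 0.2 s.
At the end, for the whole second after the job is handed in: The gauge stands upright on the pad, its axis within 15 mm of the pad's centre, and each of the three canisters stands upright in the bin within 15 mm of where it stood at the start; all are let go and at rest (horizontal distance between gauge and pad below 0.015 m and z of gauge in the frame of pad below 0.01 m and angle between each of gauge, square_canister, round_canister, oblong_canister's own z axis and vertical below 0.1 rad and linear speed of each of gauge, square_canister, round_canister, oblong_canister below 0.02 m/s and angular speed of each of gauge, square_canister, round_canister, oblong_canister below 0.2 rad/s and distance of each of square_canister, round_canister, oblong_canister from where it was at the start of the episode below 0.015 m); the robot touches nothing.
It fails at once if the grey instrument case is moved more than 25 mm (distance of case from where it was at the start of the episode above 0.025 m).
It fails at once if the wrench is moved more than 25 mm (distance of wrench from where it was at the start of the episode above 0.025 m).
It fails at once if the lying tap box is moved more than 25 mm (distance of tap_box from where it was at the start of the episode above 0.025 m).
It fails at once if a canister or the gauge is tipped over (angle between any of square_canister, round_canister, oblong_canister, gauge's own z axis and vertical above 0.7 rad).
It also fails if it takes over 138 s, if anything falls off the work surface, if the arm or the gripper's body presses on something with over 40 N, if the wrist force passes 120 N, or if a joint passes its speed limit or range.

ROBOT

A 6-joint arm with a two-finger parallel gripper is mounted at the origin on the work surface. World frame = base frame: x ahead of the robot, y to its left, z up, the work surface at z = 0. Lengths are in m, angles in degrees, forces in N, time in s.
With the tool pointing down it reaches from about 0.4 to 0.825 m from the base axis. Payload 7 kg.
Tool frame: the origin (TCP) lies where the fingers leave the gripper's body, on its centre line; the fingertips stand 66 mm ahead of it and the grasp point (between the pads) lies 47 mm ahead of it; z points along the fingers, y is the direction in which the jaws open and shut (so a half turn about z gives the same grasp; the last joint's range is limited). The gripper opens to 88 mm and grips with 3 to 60 N. Pads are 19 mm wide; open, the fingers measure 130 mm over their backs; the gripper's body (78 mm by 193 mm) begins 47 mm behind the grasp point.
Start: joints at [91.221, 20.546, 0.682, 0, -70.136, -16.507], TCP at [0.178, 0.651, 0.292] pointing down, gripper open.
Joint ranges: [-176.03, 176.03], [-82.01, 121.73], [-58.28, 71.71], [-173.87, 95.51], [-174.79, -0.11], [-173.66, 173.66]. Speed limits (degrees/s): [136.94, 136.94, 172.46, 180, 180, 180].

INTERFACE

Orientations are given as [roll, pitch, yaw] about the fixed x, y, z axes, in that order (R = Rz(yaw) Ry(pitch) Rx(roll)).
In Python, from plant import get_obs, snapshot, close_job gives the robot as it stands.
- The arm moves only by the tool play_rows, never from a script. Its argument "series" is a list of rows, each a list of 5 numbers: the opening in per cent of the stroke, from 0 (shut) to 100 (fully open), then the shift along the tool's x, y, z in m, then the turn about the tool's z in degrees. In form: [[jaw, dx, dy, dz, spin], ...]. A call has 1 to 10 rows; each row is the pose to reach, as a shift and turn from the pose commanded when the call began, along the tool's axes at that moment; what a row does not reach only later rows make up. A row lasts 1/10 s, in which the tool goes at most 50 mm and 8.59 degrees, less where a joint would pass 70% of its speed; a pose out of reach is approached as far as the arm can. A call with a gripper value outside its range is refused whole. The fingers move at their own pace and stop on an object; the grip force is fixed at half the most. Time passes only in rows, so rows that repeat a pose let the fingers close. It gives the time, the measured TCP pose, the force and the opening at its end, in the units of the state.
- get_obs(): the state, without advancing time (a new reading comes with each control period).
- snapshot(name): name is "side" or "top"; returns a dict with "frame" (384x512x3 uint8, red, green, blue), "z_map" (384x512 float32, m along the optical axis (not along the pixel's ray), 0 where there is no reading), "mtx" (3x3 intrinsics, pixels), "camera_from_world" (4x4, takes a point from world to camera coordinates). Camera axes: x right, y up, looking along -z (the intrinsics and any distortion apply to the point x, -y, -z); pixel columns grow to the right and rows downward; lengths in m; the calibration is good to about 2 mm. A picture is of the moment at which its call begins.
- close_job(): hands the job in, once; it reports no verdict.
The state is a dict: "clock": time; "joint_pos": joint angles; "qvel": joint speeds; "tau": joint torques, N m; "tool_pos": TCP position; "orientation": TCP orientation; "force": force on the tool from outside, world axes, zero at the start; "moment": the same for the moment, N m; "opening": finger opening in m.
Only numpy, scipy, OpenCV 4.12 (cv2) and the standard library are available. Lean on these libraries where they do the work, as an engineer would, in place of code of your own. Each camera call takes 0.05 s, during which the arm holds its last target.

## Working session

There is one attempt and no reset: what is moved stays moved. The work goes in short steps, Python scripts to look and compute and a tool call to move; the robot and the scene stay as the last step left them, time stands still between calls to the robot, and variables do not carry over. Pictures are saved under pics/ and viewed, and the job is handed in when it is done.

Besides the shell and the picture viewer there is one more tool, called after "Request:" as a command line: name --pt "numbers of a row" for each row, then --argument value for the rest. play_rows: Moves the arm, as the interface text tells. Its arguments: {"type":"object","properties":{"series":{"type":"array"}},"required":["series"]}

```bash
ls; mkdir -p pics
python3 - <<'E'
from plant import get_obs, snapshot
import cv2,numpy as np,pickle
print(get_obs())
for n in ("top","side"):
    s=snapshot(n); cv2.imwrite(f"pics/{n}0.png",s["frame"][:,:,::-1]); pickle.dump(s,open(f"{n}0.pkl","wb"))
    print(n,s["mtx"],s["camera_from_world"])
E
```

```text
pics
{'clock': 0.0, 'joint_pos': array([ 9.12222305e+01,  2.05906844e+01,  6.32459082e-01, -1.97969368e-02,
       -7.01343988e+01, -1.65070760e+01]), 'qvel': array([ 0.00501292, -0.01945107,  0.05862416,  0.0125139 ,  0.01403232,
       -0.04656804]), 'tau': array([ 1.02587685e-03, -5.82712555e+01,  2.93052328e+01,  6.99737236e+00,
        6.85914667e-03, -1.48736490e-04]), 'tool_pos': array([0.17785827, 0.65074749, 0.29122209]), 'orientation': array([ 1.79905905e+02, -8.47690134e-03, -1.52915808e+01]), 'force': array([-0.87955313, -0.09607317, -0.08377118]), 'moment': array([ 0.04424823, -0.01379326, -0.02068999]), 'opening': 0.08776191002038987}
top [[377.44017431   0.         254.40382898]
 [  0.         377.44017431 193.34533033]
 [  0.           0.           1.        ]] [[ 0.02487542 -0.9995799  -0.01487423  0.0031987 ]
 [ 0.99740913  0.02381127  0.06788262 -0.54811053]
 [-0.06749993 -0.0165243   0.99758243 -0.85519043]
 [ 0.          0.          0.          1.        ]]
side [[498.34828764   0.         261.52918528]
 [  0.         498.34828764 184.05951639]
 [  0.           0.           1.        ]] [[ 0.85991108 -0.51029382  0.01237583 -0.5034267 ]
 [ 0.33473659  0.58204695  0.74106191 -0.22054255]
 [-0.38536263 -0.6331047   0.67132263 -1.12447754]
 [ 0.          0.          0.          1.        ]]
```

View pics/top0.png

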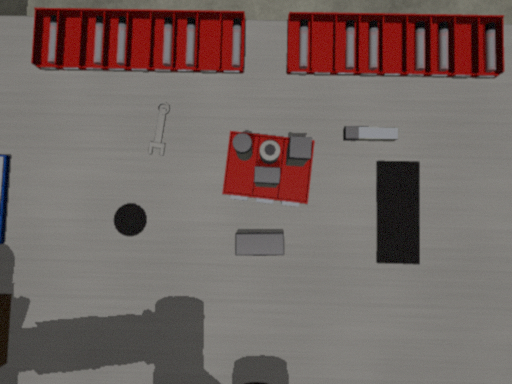

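View pics/side0.png

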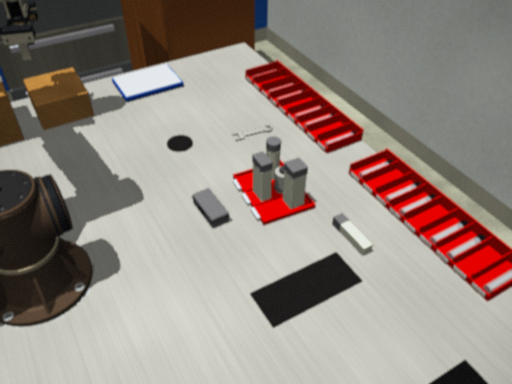

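The top view shows the round canister cap at (242,143), the square at (300,147), the oblong at (267,174) and the gauge at (270,150). The mat is at (398,212), the pad at (130,219), the case at (259,243), the tap box at (371,133) and the wrench at (160,130). The side view agrees, and the arm is clear of both views.

```bash
cat > h.py <<'E'
import numpy as np,cv2
def cloud(s):
    z=s["z_map"].astype(float);K=s["mtx"];h,w=z.shape
    v,u=np.mgrid[0:h,0:w]
    P=np.stack([(u-K[0,2])/K[0,0]*z,-(v-K[1,2])/K[1,1]*z,-z],-1)
    T=np.linalg.inv(s["camera_from_world"])
    W=P@T[:3,:3].T+T[:3,3]; W[z==0]=np.nan
    return W
def ray(s,uv,h):
    uv=np.atleast_2d(uv).astype(float);K=s["mtx"]
    d=np.stack([(uv[:,0]-K[0,2])/K[0,0],-(uv[:,1]-K[1,2])/K[1,1],-np.ones(len(uv))],-1)
    T=np.linalg.inv(s["camera_from_world"]);d=d@T[:3,:3].T;o=T[:3,3]
    return (o+d*((h-o[2])/d[:,2])[:,None])[:,:2]
def proj(s,p):
    p=np.atleast_2d(p);T=s["camera_from_world"];c=p@T[:3,:3].T+T[:3,3];K=s["mtx"]
    return np.stack([K[0,0]*c[:,0]/-c[:,2]+K[0,2],K[1,1]*-c[:,1]/-c[:,2]+K[1,2]],-1)
def rect(s,mask,h):
    """largest contours of mask -> world min-area rects on plane z=h"""
    cs,_=cv2.findContours(mask.astype(np.uint8),cv2.RETR_EXTERNAL,cv2.CHAIN_APPROX_NONE)
    out=[]
    for c in cs:
        if len(c)<10: continue
        v,u=np.nonzero(cv2.drawContours(np.zeros(mask.shape,np.uint8),[c],-1,1,-1))
        w=ray(s,np.c_[u,v],h)
        cen=w.mean(0);C=np.cov((w-cen).T);e,V=np.linalg.eigh(C)
        wc=ray(s,c[:,0,:],h)*1000
        (cx,cy),(a,b),an=cv2.minAreaRect(wc.astype(np.float32))
        out.append(dict(px=(u.mean().round(1),v.mean().round(1)),n=len(u),cen=cen.round(4),rc=(round(cx,1),round(cy,1)),wh=(round(a,1),round(b,1)),ang=round(an,1),pca=np.degrees(np.arctan2(V[1,1],V[0,1])).round(1),sig=np.sqrt(12*e).round(4)))
    return out
E
python3 - <<'E'
import pickle,numpy as np,cv2
from h import *
s=pickle.load(open("top0.pkl","rb"));W=cloud(s);z=W[...,2];f=s["frame"].astype(int)
hsv=cv2.cvtColor(s["frame"],cv2.COLOR_RGB2HSV)
print("table z",np.nanmedian(z[270:300,300:400]))
for (u,v) in [(242,143),(300,147),(267,174),(270,150),(398,212),(130,219),(259,243)]:
    print(u,v,W[v,u].round(4),f[v,u])
roi=np.zeros(z.shape,bool);roi[125:205,220:320]=1
for lo,h in [(0.11,None),]:
    m=roi&(z>0.115)
    for r in rect(s,m,0.130):print("cap",r)
m=np.zeros(z.shape,bool);m[138:162,258:282]=(z[138:162,258:282]>0.05)&(z[138:162,258:282]<0.09)
for r in rect(s,m,0.062):print("gauge",r)
dark=(f.max(2)<45)
m=dark.copy();m[:,:360]=0;m[:155]=0;m[275:]=0;m[:,430:]=0
for r in rect(s,m,0.004):print("mat",r)
m=dark.copy();m[:,160:]=0;m[:195]=0;m[245:]=0;m[:,:100]=0
for r in rect(s,m,0.006):print("pad",r)
red=(f[...,0]>110)&(f[...,1]<60)&roi
for r in rect(s,red|(roi&(z>0.02)),0.014):print("bin",r)
m=(z>0.02);m[:225]=0;m[262:]=0;m[:,:225]=0;m[:,300:]=0
for r in rect(s,m,0.034):print("case",r)
m=(z>0.015);m[:120]=0;m[148:]=0;m[:,:335]=0;m[:,410:]=0
for r in rect(s,m,0.028):print("tap",r)
m=(z>0.003);m[:95]=0;m[160:]=0;m[:,:140]=0;m[:,185:]=0
for r in rect(s,m,0.005):print("wr",r)
big=cv2.resize(s["frame"][110:260,90:430][:,:,::-1],None,fx=2.35,fy=2.35,interpolation=cv2.INTER_CUBIC);cv2.imwrite("pics/crop0.png",big)
E
```

```text
table z 0.0006715572588369967
242 143 [0.6429 0.0426 0.1286] [97 94 97]
300 147 [ 0.6359 -0.075   0.1356] [98 95 99]
267 174 [ 0.5802 -0.0098  0.13  ] [102 100  99]
270 150 [ 0.6398 -0.0161  0.0737] [59 59 61]
398 212 [ 0.5132 -0.3188  0.0053] [30 26 22]
130 219 [0.4814 0.3068 0.0079] [30 27 29]
259 243 [0.435  0.0032 0.0344] [105 104 105]
cap {'px': (np.float64(266.7), np.float64(175.0)), 'n': 416, 'cen': array([ 0.5781, -0.0092]), 'rc': (578.2, -8.9), 'wh': (32.6, 50.6), 'ang': 1.3, 'pca': np.float64(88.4), 'sig': array([0.0331, 0.0513])}
cap {'px': (np.float64(300.0), np.float64(147.6)), 'n': 509, 'cen': array([ 0.6357, -0.0755]), 'rc': (635.9, -75.6), 'wh': (47.2, 44.7), 'ang': 0.8, 'pca': np.float64(169.1), 'sig': array([0.045 , 0.0469])}
cap {'px': (np.float64(241.9), np.float64(142.7)), 'n': 302, 'cen': array([0.6432, 0.0427]), 'rc': (643.7, 42.6), 'wh': (39.2, 36.7), 'ang': 1.5, 'pca': np.float64(-169.5), 'sig': array([0.034 , 0.0358])}
gauge {'px': (np.float64(269.5), np.float64(150.5)), 'n': 342, 'cen': array([ 0.6408, -0.0152]), 'rc': (640.9, -15.2), 'wh': (47.0, 42.1), 'a
[... 1219 characters left out ...]
, 'wh': (10.7, 7.6), 'ang': 74.0, 'pca': np.float64(95.5), 'sig': array([0.0089, 0.0139])}
wr {'px': (np.float64(146.7), np.float64(113.5)), 'n': 11, 'cen': array([0.7342, 0.2795]), 'rc': (734.4, 277.7), 'wh': (7.3, 12.0), 'ang': 1.2, 'pca': np.float64(111.4), 'sig': array([0.0076, 0.0146])}
wr {'px': (np.float64(159.4), np.float64(128.5)), 'n': 545, 'cen': array([0.6987, 0.2475]), 'rc': (697.0, 249.1), 'wh': (39.5, 137.1), 'ang': 85.5, 'pca': np.float64(173.3), 'sig': array([0.0314, 0.1377])}
wr {'px': (np.float64(179.4), np.float64(100.3)), 'n': 9, 'cen': array([0.7681, 0.2021]), 'rc': (768.1, 201.9), 'wh': (3.6, 17.3), 'ang': 10.8, 'pca': np.float64(103.1), 'sig': array([0.0045, 0.0195])}
```

View pics/crop0.png

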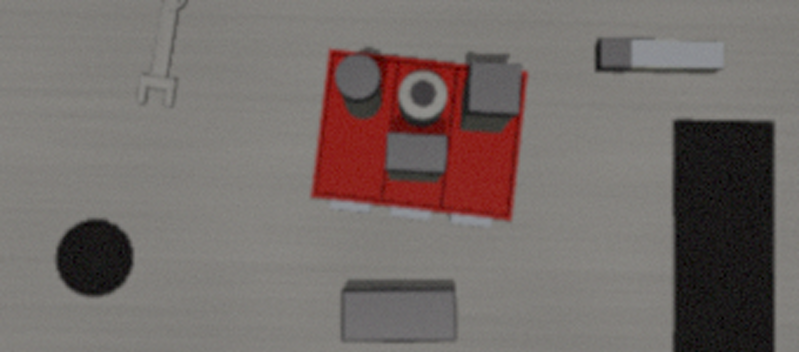

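The crop confirms clear outlines: the square cap is at crop (495,88), the oblong at (416,154), the round at (358,76) and the gauge button at (422,94). Before moving I'll refine the yaw of the square cap and the oblong.

Run:
```python
import pickle,numpy as np,cv2
from h import *
s=pickle.load(open("top0.pkl","rb"));W=cloud(s);z=W[...,2];f=s["frame"]
# subpixel edges on gray gradient within bands, per side
g=cv2.GaussianBlur(f[...,0].astype(np.float32),(0,0),0.7)  # red channel: red floor bright vs cap gray
zz=np.nan_to_num(z)
def edges(c,half,h,ang0,img,n=25):
    # scan perpendicular to each side in the world at height h
    out=[]
    a=np.radians(ang0);ex=np.array([np.cos(a),np.sin(a)]);ey=np.array([-ex[1],ex[0]])
    for (nrm,tan,hn,ht) in [(ex,ey,*half),(-ex,ey,*half),(ey,ex,half[1],half[0]),(-ey,ex,half[1],half[0])]:
        pts=[]
        for t in np.linspace(-.75*ht,.75*ht,n):
            d=np.linspace(hn-.009,hn+.009,73)
            P=c+t*tan+d[:,None]*nrm
            uv=proj(s,np.c_[P,np.full(len(P),h)]).astype(np.float32)
            v=cv2.remap(img,uv[:,0].copy(),uv[:,1].copy(),cv2.INTER_LINEAR)[:,0]
            gr=abs(np.gradient(v)); i=gr.argmax(); w=gr[max(0,i-8):i+9]; 
            pts.append([t,(d[max(0,i-8):i+9]*w).sum()/w.sum()])
        pts=np.array(pts)
        vx,vy,x0,y0=cv2.fitLine(pts.astype(np.float32),cv2.DIST_HUBER,0,1e-4,1e-4).ravel()
        k=vy/vx
        sg=np.sign(tan@np.array([-nrm[1],nrm[0]]))
        out.append((round(float(np.degrees(np.arctan(k)))*-sg+ang0,2),round(float((y0-k*x0)*1000),1),round(float(np.std(pts[:,1]-k*pts[:,0]-y0+k*x0)*1000),2)))
    return out
zi=zz.astype(np.float32)
for nm,c,half,h in [("sq",(.6357,-.0755),(.022,.022),.134),("ob",(.578,-.009),(.016,.026),.130)]:
    for a in (0.,-3):
        print(nm,a,"red",edges(np.array(c),half,h,a,g)); print(nm,a,"z",edges(np.array(c),half,h,a,zi))
```

```text
sq 0.0 red [(np.float64(0.75), 29.6, 2.88), (np.float64(-5.48), 21.0, 1.79), (np.float64(-6.64), 26.8, 0.44), (np.float64(-2.85), 23.5, 0.81)]
sq 0.0 z [(np.float64(-3.42), 22.7, 0.53), (np.float64(-0.91), 25.1, 1.89), (np.float64(-0.5), 23.6, 0.87), (np.float64(-3.8), 22.1, 0.48)]
sq -3 red [(np.float64(-0.81), 29.8, 2.88), (np.float64(-3.2), 20.6, 1.86), (np.float64(-5.93), 26.7, 0.39), (np.float64(-5.1), 23.7, 0.73)]
sq -3 z [(np.float64(-3.41), 22.7, 0.54), (np.float64(-2.51), 25.2, 1.69), (np.float64(-1.05), 23.8, 0.93), (np.float64(-4.07), 22.1, 0.47)]
ob 0.0 red [(np.float64(17.37), 21.5, 4.88), (np.float64(0.6), 23.1, 1.69), (np.float64(-0.24), 26.5, 0.33), (np.float64(-4.45), 28.6, 0.5)]
ob 0.0 z [(np.float64(-2.76), 16.8, 0.57), (np.float64(-0.16), 17.1, 2.58), (np.float64(-5.39), 25.6, 0.49), (np.float64(1.18), 26.2, 0.02)]
ob -3 red [(np.float64(-1.18), 22.3, 4.13), (np.float64(-1.17), 23.3, 0.41), (np.float64(-1.72), 26.5, 0.37), (np.float64(-4.97), 28.5, 0.42)]
ob -3 z [(np.float64(-2.5), 16.8, 0.56), (np.float64(-0.09), 17.2, 2.44), (np.float64(-5.2), 25.6, 0.47), (np.float64(1.22), 26.2, 0.02)]
```

Request:
play_rows --pt "100 0 0 0 -4" --pt "100 0 0 0 -8" --pt "100 0 0 0 -8"

```text
clock: 0.4
tool_pos: [0.1779, 0.6509, 0.2916]
orientation: [179.9, 0.0, -7.2]
force: [0.6, 0.2, -0.1]
opening: 0.0876
```

```bash
cat >> h.py <<'E'
def to(x,y,z,yaw=-3.0):
    from plant import get_obs
    o=get_obs();p=np.array(o["tool_pos"]);ps=np.radians(o["orientation"][2])
    d=np.array([x,y,z])-p
    print("t",round(o["clock"],1),"p",p.round(4),"yaw",round(o["orientation"][2],2),"open",round(o["opening"],4),
     "-> tool shift",round(d[0]*np.cos(ps)+d[1]*np.sin(ps),4),round(d[0]*np.sin(ps)-d[1]*np.cos(ps),4),round(-d[2],4),"spin",round(o["orientation"][2]-yaw,2),"F",np.round(o["force"],1))
E
python3 -c "
from h import *
to(.636,-.0755,.27)"
```

```text
t 0.4 p [0.1779 0.6509 0.2916] yaw -7.23 open 0.0876 -> tool shift 0.5459 0.663 0.0216 spin -4.23 F [ 0.6  0.2 -0.1]
```

Request:
play_rows --pt "100 0.012 0.015 0 -1" --pt "100 0.036 0.044 0 -2" --pt "100 0.064 0.077 0 -3" --pt "100 0.092 0.111 0 -4.2" --pt "100 0.12 0.145 0 -4.2" --pt "100 0.148 0.18 0 -4.2" --pt "100 0.176 0.214 0 -4.2" --pt "100 0.204 0.248 0 -4.2" --pt "100 0.232 0.282 0 -4.2" --pt "100 0.26 0.316 0 -4.2"

```text
clock: 1.4
tool_pos: [0.3963, 0.303, 0.2923]
orientation: [-180.0, -0.0, -3.2]
force: [0.6, 1.0, 1.2]
opening: 0.0872
```

```bash
python3 -c "
from h import *
to(.636,-.0755,.27)"
```

```text
t 1.4 p [0.3963 0.303  0.2923] yaw -3.2 open 0.0872 -> tool shift 0.2605 0.3645 0.0223 spin -0.2 F [0.6 1.  1.2]
```

Request:
play_rows --pt "100 0.028 0.038 0 0" --pt "100 0.056 0.077 0 0" --pt "100 0.084 0.116 0 0" --pt "100 0.112 0.156 0 0" --pt "100 0.14 0.196 0 0" --pt "100 0.168 0.236 0.004 0" --pt "100 0.196 0.276 0.008 0" --pt "100 0.224 0.314 0.014 0" --pt "100 0.246 0.344 0.02 0" --pt "100 0.258 0.362 0.022 0"

```text
clock: 2.4
tool_pos: [0.6346, -0.0734, 0.2686]
orientation: [180.0, 0.1, -3.3]
force: [-0.1, 0.2, 0.7]
opening: 0.0877
```

Run:
```python
from h import *
from plant import snapshot
to(.636,-.0755,.170)
s=snapshot("top");cv2.imwrite("pics/t1.png",s["frame"][:,:,::-1])
s=snapshot("side");cv2.imwrite("pics/s1.png",s["frame"][:,:,::-1])
```

```text
t 2.4 p [ 0.6346 -0.0734  0.2686] yaw -3.35 open 0.0877 -> tool shift 0.0015 0.002 0.0986 spin -0.35 F [-0.1  0.2  0.7]
```

View pics/s1.png

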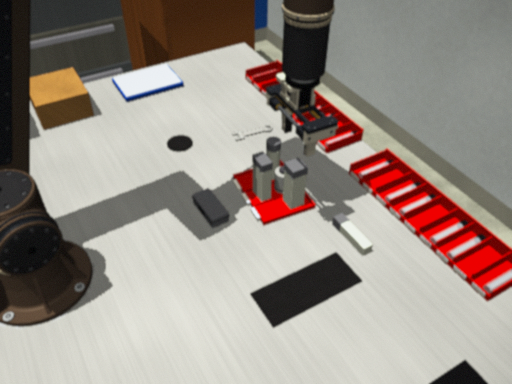

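The side view shows the open gripper at (310,110), above the square canister at (294,175), with its jaws along y. Now I'll descend and grip the cap.

Request:
play_rows --pt "100 0.001 0.001 0.015 0" --pt "100 0.001 0.002 0.04 0" --pt "100 0.001 0.002 0.065 0" --pt "100 0.001 0.002 0.085 0" --pt "100 0.001 0.002 0.095 0" --pt "100 0.001 0.002 0.099 0" --pt "100 0.001 0.002 0.099 0"

```text
clock: 3.2
tool_pos: [0.6349, -0.0724, 0.1714]
orientation: [180.0, 0.0, -3.1]
force: [-0.5, 0.5, 0.4]
opening: 0.0876
```

Request:
play_rows --pt "85 0 0 0 0" --pt "75 0 0 0 0" --pt "65 0 0 0 0" --pt "60 0 0 0 0" --pt "55 0 0 0 0" --pt "50 0 0 0 0" --pt "45 0 0 0 0" --pt "40 0 0 0 0" --pt "40 0 0 0 0"

```text
clock: 4.1
tool_pos: [0.6349, -0.0728, 0.1712]
orientation: [180.0, -0.0, -3.1]
force: [0.0, -0.9, -0.1]
opening: 0.0433
```

Request:
play_rows --pt "20 0 0 0 0" --pt "20 0 0 0 0" --pt "20 0 0 -0.005 0" --pt "20 0 0 -0.015 0" --pt "20 0 0 -0.03 0" --pt "20 0 0 -0.045 0" --pt "20 0 0 -0.06 0" --pt "20 0 0 -0.07 0" --pt "20 0 0 -0.076 0" --pt "20 0 0 -0.078 0"

```text
clock: 5.1
tool_pos: [0.6349, -0.0727, 0.2499]
orientation: [-180.0, -0.0, -3.1]
force: [0.1, 0.9, -2.9]
opening: 0.0441
```

Run:
```python
from h import *
from plant import snapshot
to(.589,-.3185,.250)
s=snapshot("side");cv2.imwrite("pics/s2.png",s["frame"][:,:,::-1])
```

```text
t 5.1 p [ 0.6349 -0.0727  0.2499] yaw -3.09 open 0.0441 -> tool shift -0.0326 0.2479 -0.0001 spin -0.09 F [ 0.1  0.9 -2.9]
```

View pics/s2.png

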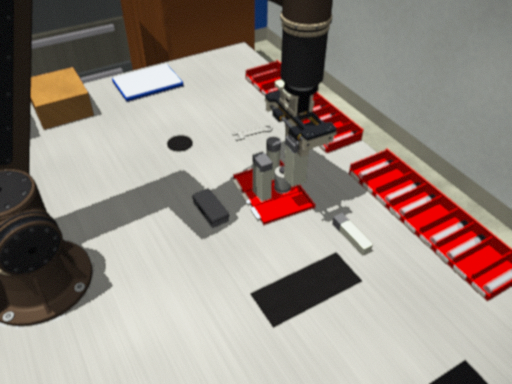

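The square canister hangs upright in the jaws at (295,155), and the wrist reads -2.9 N, about its weight. Next I'll carry it to the mat.

Request:
play_rows --pt "20 -0.001 0.008 0 0" --pt "20 -0.003 0.024 0 0" --pt "20 -0.007 0.05 0 0" --pt "20 -0.011 0.082 0 0" --pt "20 -0.015 0.116 0 0" --pt "20 -0.02 0.15 0 0" --pt "20 -0.024 0.184 0 0" --pt "20 -0.028 0.214 0 0" --pt "20 -0.031 0.236 0 0" --pt "20 -0.033 0.248 0 0"

```text
clock: 6.15
tool_pos: [0.587, -0.3214, 0.2483]
orientation: [-180.0, 0.1, -3.2]
force: [0.6, 0.2, -2.4]
opening: 0.0441
```

Request:
play_rows --pt "20 0 0 0.008 0" --pt "20 0 0 0.024 0" --pt "20 0 0 0.042 0" --pt "20 0 0 0.058 0" --pt "20 0 0 0.068 0" --pt "20 0 0 0.074 0" --pt "20 0 0 0.077 0" --pt "20 0 0 0.077 0"

```text
clock: 6.95
tool_pos: [0.5887, -0.3185, 0.1722]
orientation: [180.0, -0.0, -3.1]
force: [0.0, -0.4, -2.1]
opening: 0.0437
```

Run:
```python
from h import *
from plant import snapshot
to(.589,-.3185,.172)
s=snapshot("side");cv2.imwrite("pics/s3.png",s["frame"][:,:,::-1])
```

```text
t 7.0 p [ 0.5887 -0.3185  0.1722] yaw -3.07 open 0.0437 -> tool shift 0.0003 -0.0 0.0002 spin -0.07 F [ 0.  -0.4 -2.1]
```

View pics/s3.png

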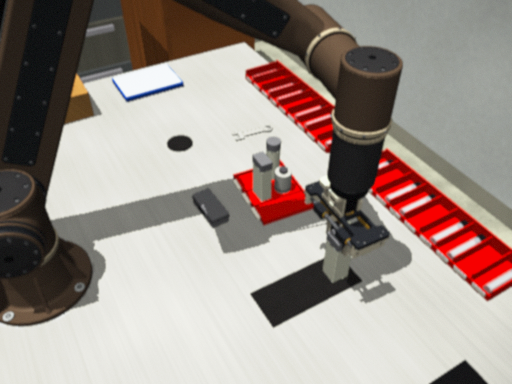

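The canister's foot is at (337,278), over the far end of the mat and about 1 mm up. I'll lower it that last millimetre, release and lift.

Request:
play_rows --pt "20 0 0 0.001 0" --pt "20 0 0 0.001 0" --pt "55 0 0 0.001 0" --pt "65 0 0 0.001 0" --pt "75 0 0 0.001 0" --pt "85 0 0 0.001 0" --pt "100 0 0 0.001 0" --pt "100 0 0 -0.01 0" --pt "100 0 0 -0.035 0" --pt "100 0 0 -0.06 0"

```text
clock: 8.0
tool_pos: [0.5884, -0.3187, 0.2333]
orientation: [180.0, 0.0, -3.1]
force: [0.5, -0.0, -0.2]
opening: 0.0874
```

```bash
python3 -c "
from h import *
to(.578,-.0095,.235,-2)"
```

```text
t 8.0 p [ 0.5884 -0.3187  0.2333] yaw -3.08 open 0.0874 -> tool shift -0.027 -0.3082 -0.0017 spin -1.08 F [ 0.5 -0.  -0.2]
```

Request:
play_rows --pt "100 -0.001 -0.012 0 -1" --pt "100 -0.003 -0.04 -0.003 -1" --pt "100 -0.007 -0.08 -0.006 -1" --pt "100 -0.011 -0.122 -0.006 -1" --pt "100 -0.015 -0.164 -0.006 -1" --pt "100 -0.019 -0.206 -0.006 -1" --pt "100 -0.022 -0.248 -0.006 -1" --pt "100 -0.025 -0.284 -0.006 -1" --pt "100 -0.027 -0.304 -0.006 -1" --pt "100 -0.027 -0.308 -0.003 -1"

```text
clock: 9.0
tool_pos: [0.5783, -0.0072, 0.2362]
orientation: [-180.0, -0.1, -1.9]
force: [-0.5, -0.6, -0.1]
opening: 0.0875
```

Run:
```python
from h import *
from plant import snapshot
to(.578,-.0095,.165,-2)
s=snapshot("side");cv2.imwrite("pics/s4.png",s["frame"][:,:,::-1])
```

```text
t 9.0 p [ 0.5783 -0.0072  0.2362] yaw -1.91 open 0.0875 -> tool shift -0.0002 0.0023 0.0712 spin 0.09 F [-0.5 -0.6 -0.1]
```

View pics/s4.png

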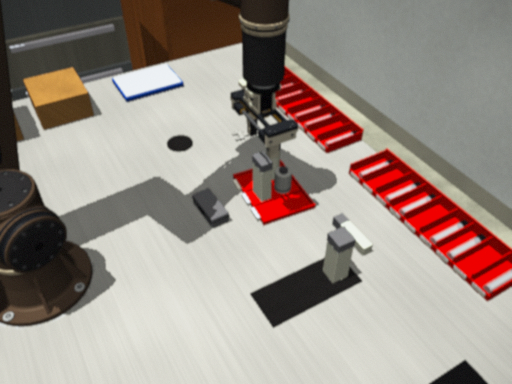

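The square canister stands on the mat at (338,255), and the gripper is over the oblong canister at (263,165). I'll descend and grip.

Request:
play_rows --pt "100 0 0.001 0.012 0" --pt "100 0 0.001 0.032 0" --pt "100 0 0.001 0.05 0" --pt "100 0 0.001 0.063 0" --pt "100 0 0.001 0.07 0" --pt "100 0 0.001 0.071 0" --pt "90 0 0.001 0.071 0" --pt "80 0 0.001 0.071 0" --pt "75 0 0.001 0.071 0" --pt "70 0 0.001 0.071 0"

```text
clock: 10.05
tool_pos: [0.5783, -0.0105, 0.1647]
orientation: [-180.0, -0.1, -2.1]
force: [-0.6, 0.3, 0.4]
opening: 0.0639
```

Request:
play_rows --pt "65 0 0 0 0" --pt "60 0 0 0 0" --pt "55 0 0 0 0" --pt "50 0 0 0 0" --pt "45 0 0 0 0" --pt "30 0 0 0 0" --pt "30 0 0 0 0"

```text
clock: 10.75
tool_pos: [0.5783, -0.0105, 0.1643]
orientation: [-180.0, -0.0, -2.1]
force: [0.8, 1.9, 1.9]
opening: 0.0524
```

Request:
play_rows --pt "30 0 0 -0.005 0" --pt "30 0 0 -0.015 0" --pt "30 0 0 -0.03 0" --pt "30 0 0 -0.045 0" --pt "30 0 0 -0.06 0" --pt "30 0 0 -0.07 0" --pt "30 0 0 -0.076 0" --pt "30 0 0 -0.078 0"

```text
clock: 11.55
tool_pos: [0.5781, -0.0106, 0.2427]
orientation: [-180.0, -0.0, -2.1]
force: [0.2, 0.9, -3.1]
opening: 0.0521
```

Run:
```python
from h import *
from plant import snapshot
to(.514,-.3185,.245,-2)
s=snapshot("side");cv2.imwrite("pics/s5.png",s["frame"][:,:,::-1])
```

```text
t 11.6 p [ 0.5781 -0.0106  0.2427] yaw -2.09 open 0.0521 -> tool shift -0.0528 0.31 -0.0023 spin -0.09 F [ 0.2  0.9 -3.1]
```

View pics/s5.png

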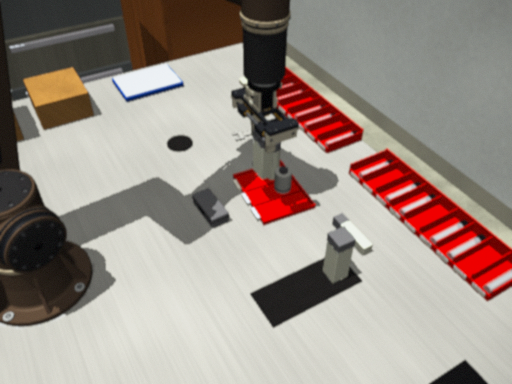

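The oblong canister is lifted and upright at (265,155), and the gauge is undisturbed at (282,180). Carrying it to the middle of the mat.

Request:
play_rows --pt "30 -0.002 0.01 0 0" --pt "30 -0.005 0.03 0 0" --pt "30 -0.01 0.062 0 0" --pt "30 -0.017 0.1 0 0" --pt "30 -0.024 0.14 0 0" --pt "30 -0.031 0.18 0 0" --pt "30 -0.038 0.22 0 0" --pt "30 -0.045 0.26 0 0" --pt "30 -0.05 0.29 0 0" --pt "30 -0.053 0.308 0 0"

```text
clock: 12.6
tool_pos: [0.5123, -0.319, 0.2411]
orientation: [-180.0, 0.1, -2.2]
force: [1.0, -0.2, -2.7]
opening: 0.0517
```

Request:
play_rows --pt "30 0 0.001 0.006 0" --pt "30 0 0.001 0.022 0" --pt "30 0 0.001 0.042 0" --pt "30 0 0.001 0.058 0" --pt "30 0 0.001 0.068 0" --pt "30 0 0.001 0.074 0" --pt "30 0 0.001 0.077 0" --pt "30 0 0.001 0.077 0"

```text
clock: 13.4
tool_pos: [0.514, -0.3174, 0.1652]
orientation: [180.0, -0.0, -2.1]
force: [-0.5, -0.3, -2.3]
opening: 0.0517
```

Run:
```python
from h import *
from plant import snapshot
to(.514,-.3185,.1645,-2)
s=snapshot("side");cv2.imwrite("pics/s6.png",s["frame"][:,:,::-1])
```

```text
t 13.4 p [ 0.514  -0.3174  0.1652] yaw -2.07 open 0.0517 -> tool shift -0.0 0.0011 0.0007 spin -0.07 F [-0.5 -0.3 -2.3]
```

View pics/s6.png

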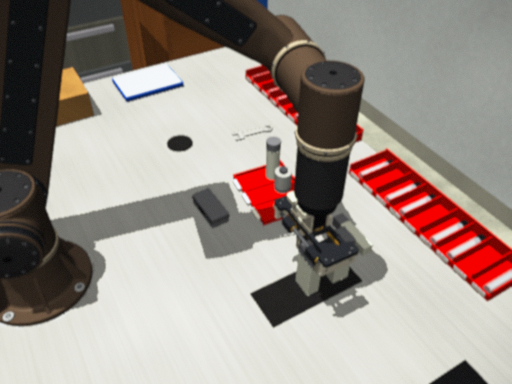

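The oblong canister is over the mat at (308,275) and still about 1 mm up. Release and retreat.

Request:
play_rows --pt "30 0 0 0.001 0" --pt "30 0 0 0.001 0" --pt "65 0 0 0.001 0" --pt "75 0 0 0.001 0" --pt "85 0 0 0.001 0" --pt "100 0 0 0.001 0" --pt "100 0 0 0.001 0" --pt "100 0 0 -0.015 0" --pt "100 0 0 -0.04 0" --pt "100 0 0 -0.066 0"

```text
clock: 14.45
tool_pos: [0.5136, -0.3174, 0.2315]
orientation: [-180.0, 0.1, -2.1]
force: [0.4, 0.3, 0.1]
opening: 0.0872
```

```bash
python3 -c "
from h import *
to(.6435,.0427,.235,-2)"
```

```text
t 14.4 p [ 0.5136 -0.3174  0.2315] yaw -2.09 open 0.0872 -> tool shift 0.1167 -0.3646 -0.0035 spin -0.09 F [0.4 0.3 0.1]
```

Request:
play_rows --pt "100 0.004 -0.012 0 0" --pt "100 0.014 -0.044 -0.003 0" --pt "100 0.027 -0.086 -0.003 0" --pt "100 0.041 -0.13 -0.003 0" --pt "100 0.055 -0.174 -0.003 0" --pt "100 0.069 -0.218 -0.003 0" --pt "100 0.083 -0.262 -0.003 0" --pt "100 0.097 -0.306 -0.003 0" --pt "100 0.109 -0.342 -0.003 0" --pt "100 0.117 -0.363 -0.003 0"

```text
clock: 15.45
tool_pos: [0.6446, 0.044, 0.2337]
orientation: [-180.0, 0.0, -2.0]
force: [-0.9, 0.0, -0.5]
opening: 0.0878
```

Run:
```python
from h import *
from plant import snapshot
to(.6435,.0427,.161,-2)
s=snapshot("side");cv2.imwrite("pics/s7.png",s["frame"][:,:,::-1])
```

```text
t 15.4 p [0.6446 0.044  0.2337] yaw -1.97 open 0.0878 -> tool shift -0.0011 0.0014 0.0727 spin 0.03 F [-0.9  0.  -0.5]
```

View pics/s7.png

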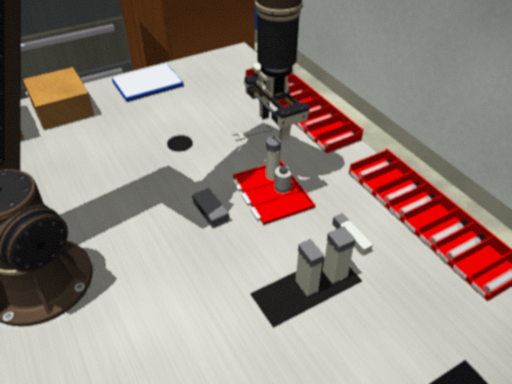

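The square and oblong canisters stand on the mat at (338,255) and (308,268), and the gripper is over the round one at (273,155). Descend and grip.

Request:
play_rows --pt "100 -0.001 0 0.012 0" --pt "100 -0.001 0 0.032 0" --pt "100 -0.001 0 0.052 0" --pt "100 -0.001 0 0.065 0" --pt "100 -0.001 0 0.072 0" --pt "100 -0.001 0 0.073 0" --pt "85 -0.001 0 0.073 0" --pt "75 -0.001 0 0.073 0" --pt "65 -0.001 0 0.073 0" --pt "60 -0.001 0 0.073 0"

```text
clock: 16.5
tool_pos: [0.6432, 0.0412, 0.1618]
orientation: [-180.0, -0.1, -2.1]
force: [0.2, -0.2, 0.1]
opening: 0.0612
```

Request:
play_rows --pt "55 0 0 0 0" --pt "50 0 0 0 0" --pt "45 0 0 0 0" --pt "40 0 0 0 0" --pt "35 0 0 0 0" --pt "20 0 0 0 0" --pt "20 0 0 0 0" --pt "20 0 0 0 0"

```text
clock: 17.3
tool_pos: [0.6431, 0.0411, 0.1612]
orientation: [-180.0, -0.0, -2.1]
force: [-1.0, 1.1, 0.3]
opening: 0.0393
```

Request:
play_rows --pt "20 0 0 -0.005 0" --pt "20 0 0 -0.015 0" --pt "20 0 0 -0.03 0" --pt "20 0 0 -0.05 0" --pt "20 0 0 -0.07 0" --pt "20 0 0 -0.085 0" --pt "20 0 0 -0.096 0" --pt "20 0 0 -0.1 0"

```text
clock: 18.1
tool_pos: [0.6434, 0.0411, 0.2629]
orientation: [-180.0, -0.1, -2.1]
force: [1.2, 0.4, -2.1]
opening: 0.0393
```

Run:
```python
from h import *
from plant import snapshot
to(.439,-.3185,.26,-2)
s=snapshot("side");cv2.imwrite("pics/s8.png",s["frame"][:,:,::-1])
```

```text
t 18.1 p [0.6434 0.0411 0.2629] yaw -2.09 open 0.0393 -> tool shift -0.1912 0.3668 0.0029 spin -0.09 F [ 1.2  0.4 -2.1]
```

View pics/s8.png

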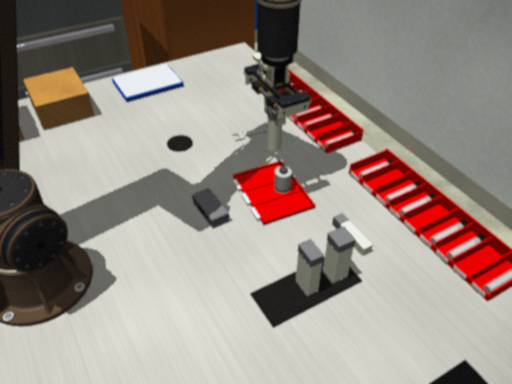

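The round canister hangs upright at (275,130), with its foot clear above the gauge. I'll carry it to the near mat slot, moving mostly toward the robot first so it stays away from the parked canisters.

Request:
play_rows --pt "20 -0.008 0.005 0 0" --pt "20 -0.026 0.015 0 0" --pt "20 -0.052 0.03 0 0" --pt "20 -0.082 0.05 0 0" --pt "20 -0.112 0.074 0 0" --pt "20 -0.14 0.102 0 0" --pt "20 -0.164 0.132 0 0" --pt "20 -0.18 0.166 0 0" --pt "20 -0.188 0.202 0 0" --pt "20 -0.191 0.24 0 0"

```text
clock: 19.15
tool_pos: [0.4412, -0.1928, 0.2607]
orientation: [-180.0, 0.0, -2.0]
force: [0.8, 1.1, -2.1]
opening: 0.0397
```

```bash
python3 -c "
from h import *
to(.439,-.3185,.26,-2)"
```

```text
t 19.1 p [ 0.4412 -0.1928  0.2607] yaw -2.05 open 0.0397 -> tool shift 0.0023 0.1257 0.0007 spin -0.05 F [ 0.8  1.1 -2.1]
```

Request:
play_rows --pt "20 0 0.034 0 0" --pt "20 0 0.066 0 0" --pt "20 0 0.092 0 0" --pt "20 0 0.112 0 0" --pt "20 0 0.122 0.005 0" --pt "20 0 0.125 0.02 0" --pt "20 0 0.125 0.04 0" --pt "20 0 0.125 0.06 0" --pt "20 0 0.125 0.078 0" --pt "20 0 0.125 0.09 0"

```text
clock: 20.15
tool_pos: [0.4375, -0.316, 0.1691]
orientation: [-179.9, 0.2, -2.1]
force: [-0.4, -0.1, -1.9]
opening: 0.0393
```

Run:
```python
from h import *
from plant import snapshot
to(.439,-.3185,.161,-2)
s=snapshot("side");cv2.imwrite("pics/s9.png",s["frame"][:,:,::-1])
```

```text
t 20.1 p [ 0.4375 -0.316   0.1691] yaw -2.09 open 0.0393 -> tool shift 0.0015 0.0024 0.0081 spin -0.09 F [-0.4 -0.1 -1.9]
```

View pics/s9.png

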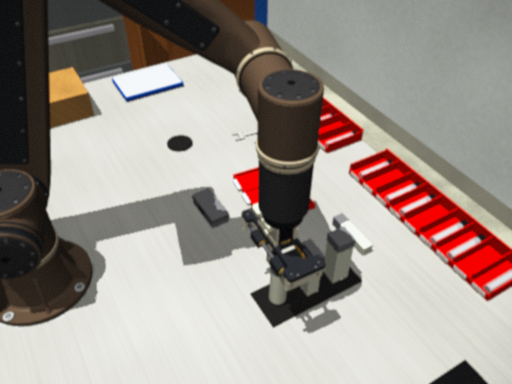

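The round canister is over the near slot at (278,285), about 10 mm up by commanded height. Lower it, release and retreat.

Request:
play_rows --pt "20 0 0.001 0.004 0" --pt "20 0 0.001 0.008 0" --pt "20 0 0.001 0.0095 0" --pt "20 0 0.001 0.0095 0" --pt "20 0 0.001 0.0095 0"

```text
clock: 20.7
tool_pos: [0.439, -0.3178, 0.1621]
orientation: [180.0, -0.0, -2.1]
force: [0.3, -0.5, -1.8]
opening: 0.0391
```

Request:
play_rows --pt "50 0 0 0 0" --pt "60 0 0 0 0" --pt "70 0 0 0 0" --pt "80 0 0 0 0" --pt "100 0 0 0 0" --pt "100 0 0 0 0" --pt "100 0 0 -0.015 0" --pt "100 0 0 -0.04 0" --pt "100 0 0 -0.07 0" --pt "100 0 0 -0.075 0"

```text
clock: 21.7
tool_pos: [0.4403, -0.3185, 0.2402]
orientation: [179.9, -0.3, -2.0]
force: [1.0, -0.4, -0.3]
opening: 0.0877
```

Run:
```python
from h import *
from plant import snapshot
to(.641,-.0152,.24,-2)
s=snapshot("side");cv2.imwrite("pics/s10.png",s["frame"][:,:,::-1])
```

```text
t 21.7 p [ 0.4403 -0.3185  0.2402] yaw -2.04 open 0.0877 -> tool shift 0.1898 -0.3102 0.0002 spin -0.04 F [ 1.  -0.4 -0.3]
```

View pics/s10.png

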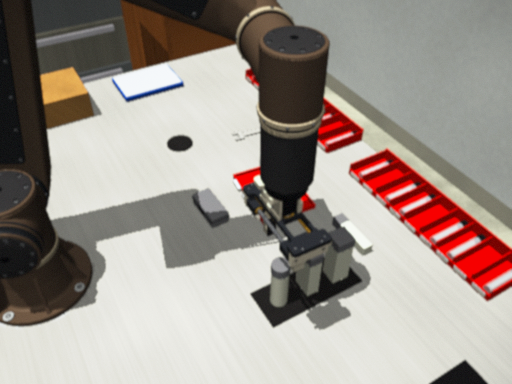

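All three canisters stand on the mat, at about (279,280), (308,270) and (338,255). Next I'll move over the gauge.

Request:
play_rows --pt "100 0.006 -0.01 0 0" --pt "100 0.02 -0.034 0 0" --pt "100 0.042 -0.068 0 0" --pt "100 0.065 -0.106 0 0" --pt "100 0.088 -0.144 0 0" --pt "100 0.111 -0.182 0 0" --pt "100 0.134 -0.22 0 0" --pt "100 0.157 -0.257 0 0" --pt "100 0.177 -0.29 0 0" --pt "100 0.189 -0.309 0 0"

```text
clock: 22.75
tool_pos: [0.6397, -0.0127, 0.2348]
orientation: [180.0, 0.1, -2.0]
force: [0.7, -0.7, -0.6]
opening: 0.0878
```

Run:
```python
from h import *
from plant import snapshot
to(.641,-.0152,.092,-2)
s=snapshot("side");cv2.imwrite("pics/s11.png",s["frame"][:,:,::-1])
```

```text
t 22.8 p [ 0.6397 -0.0127  0.2348] yaw -1.98 open 0.0878 -> tool shift 0.0014 0.0024 0.1428 spin 0.02 F [ 0.7 -0.7 -0.6]
```

View pics/s11.png

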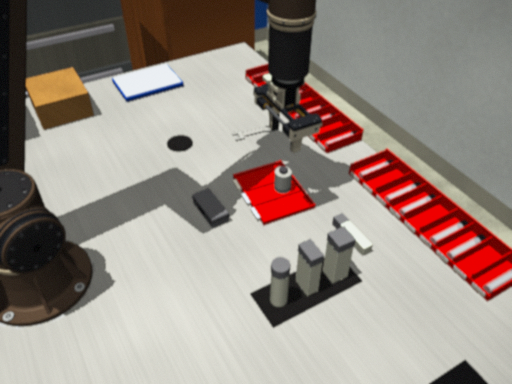

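The three canisters stand in a row on the mat at (280,282), (310,268) and (339,254), and the gauge stands alone in the bin at (283,180). Descend on the gauge.

Request:
play_rows --pt "100 0 0.001 0.012 0" --pt "100 0 0.001 0.036 0" --pt "100 0 0.001 0.064 0" --pt "100 0 0.001 0.092 0" --pt "100 0 0.001 0.115 0" --pt "100 0 0.001 0.131 0" --pt "100 0 0.001 0.14 0" --pt "100 0 0.001 0.143 0" --pt "90 0 0.001 0.143 0" --pt "80 0 0.001 0.143 0"

```text
clock: 23.8
tool_pos: [0.6393, -0.0169, 0.0945]
orientation: [-180.0, -0.1, -2.1]
force: [-0.3, -0.0, 0.4]
opening: 0.0769
```

Request:
play_rows --pt "70 0 0 0 0" --pt "64 0 0 0 0" --pt "58 0 0 0 0" --pt "52 0 0 0 0" --pt "46 0 0 0 0" --pt "40 0 0 0 0" --pt "25 0 0 0 0" --pt "25 0 0 0 0" --pt "25 0 0 0 0"

```text
clock: 24.7
tool_pos: [0.6394, -0.0164, 0.0941]
orientation: [-180.0, -0.1, -2.1]
force: [-1.2, 4.7, 4.0]
opening: 0.0453
```

Request:
play_rows --pt "25 0 0 -0.005 0" --pt "25 0 0 -0.015 0" --pt "25 0 0 -0.03 0" --pt "25 0 0 -0.045 0" --pt "25 0 0 -0.06 0" --pt "25 0 0 -0.07 0" --pt "25 0 0 -0.076 0" --pt "25 0 0 -0.078 0"

```text
clock: 25.5
tool_pos: [0.6388, -0.017, 0.1721]
orientation: [-180.0, -0.0, -2.1]
force: [-0.7, -0.6, -4.8]
opening: 0.0455
```

Run:
```python
from h import *
from plant import snapshot
to(.481,.3077,.17,-2)
s=snapshot("side");cv2.imwrite("pics/s12.png",s["frame"][:,:,::-1])
```

```text
t 25.5 p [ 0.6388 -0.017   0.1721] yaw -2.1 open 0.0455 -> tool shift -0.1696 -0.3187 0.0021 spin -0.1 F [-0.7 -0.6 -4.8]
```

View pics/s12.png

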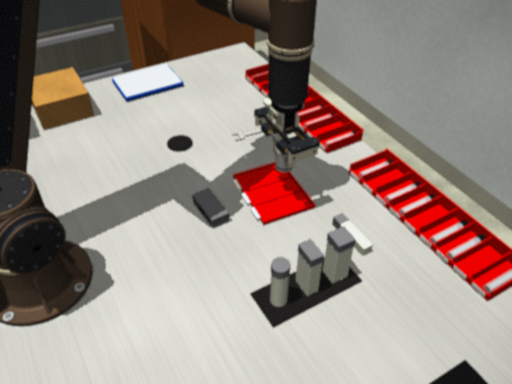

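The gauge is gripped and lifted at (290,160), with -4.8 N on the wrist, which matches its weight. Carry it to the pad.

Request:
play_rows --pt "25 -0.004 -0.008 0 0" --pt "25 -0.013 -0.024 0 0" --pt "25 -0.026 -0.05 0 0" --pt "25 -0.042 -0.08 0 0" --pt "25 -0.059 -0.112 0 0" --pt "25 -0.076 -0.144 0 0" --pt "25 -0.093 -0.176 0 0" --pt "25 -0.11 -0.208 0 0" --pt "25 -0.127 -0.24 0 0" --pt "25 -0.143 -0.27 0 0"

```text
clock: 26.55
tool_pos: [0.5043, 0.2597, 0.1711]
orientation: [180.0, 0.0, -2.1]
force: [-0.2, 0.2, -4.2]
opening: 0.0456
```

Request:
play_rows --pt "25 -0.014 -0.025 0 0" --pt "25 -0.023 -0.042 0 0" --pt "25 -0.027 -0.049 0 0" --pt "25 -0.027 -0.049 0.01 0" --pt "25 -0.027 -0.049 0.025 0" --pt "25 -0.027 -0.049 0.04 0" --pt "25 -0.027 -0.049 0.053 0" --pt "25 -0.027 -0.049 0.06 0" --pt "25 -0.027 -0.049 0.062 0"

```text
clock: 27.45
tool_pos: [0.4805, 0.3073, 0.1084]
orientation: [179.9, 0.1, -2.1]
force: [-0.2, -0.8, -4.0]
opening: 0.0453
```

Run:
```python
from h import *
from plant import snapshot
to(.480,.3077,.096,-2)
s=snapshot("side");cv2.imwrite("pics/s13.png",cv2.resize(s["frame"][90:220,100:300][:,:,::-1],None,fx=3,fy=3))
```

```text
t 27.4 p [0.4805 0.3073 0.1084] yaw -2.13 open 0.0453 -> tool shift -0.0005 -0.0004 0.0124 spin -0.13 F [-0.2 -0.8 -4. ]
```

View pics/s13.png

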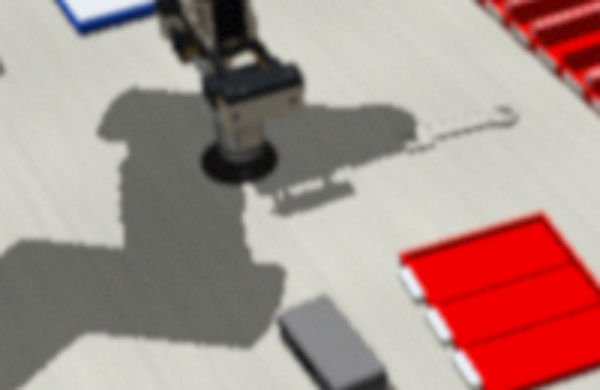

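The gauge hangs centred above the pad (crop (240,155)), about 14 mm up. Lower, release and retreat.

Request:
play_rows --pt "25 0 0 0.006 0" --pt "25 0 0 0.011 0" --pt "25 0 0 0.0135 0" --pt "25 0 0 0.0135 0" --pt "25 0 0 0.0135 0"

```text
clock: 28.0
tool_pos: [0.4807, 0.3083, 0.0963]
orientation: [-180.0, -0.0, -2.1]
force: [-0.1, 0.4, -4.3]
opening: 0.0455
```

Request:
play_rows --pt "56 0 0 0 0" --pt "64 0 0 0 0" --pt "74 0 0 0 0" --pt "84 0 0 0 0" --pt "100 0 0 0 0" --pt "100 0 0 0 0" --pt "100 0 0 -0.015 0" --pt "100 0 0 -0.045 0" --pt "100 0 0 -0.08 0" --pt "100 0 0 -0.12 0"

```text
clock: 29.0
tool_pos: [0.4802, 0.3077, 0.2167]
orientation: [179.9, 0.1, -2.1]
force: [0.4, 1.2, -0.6]
opening: 0.0878
```

Run:
```python
from h import *
to(.439,-.3178,.24,-2)
```

```text
t 29.0 p [0.4802 0.3077 0.2167] yaw -2.09 open 0.0878 -> tool shift -0.0184 0.6265 -0.0233 spin -0.09 F [ 0.4  1.2 -0.6]
```

Request:
play_rows --pt "100 0.004 0.01 -0.01 0" --pt "100 0.012 0.034 -0.018 0" --pt "100 0.022 0.068 -0.023 0" --pt "100 0.032 0.106 -0.023 0" --pt "100 0.042 0.144 -0.023 0" --pt "100 0.05 0.182 -0.023 0" --pt "100 0.056 0.22 -0.023 0" --pt "100 0.06 0.258 -0.023 0" --pt "100 0.06 0.296 -0.023 0" --pt "100 0.06 0.334 -0.023 0"

```text
clock: 30.0
tool_pos: [0.5281, -0.0295, 0.2389]
orientation: [-180.0, 0.0, -2.1]
force: [1.5, -0.1, 0.2]
opening: 0.0875
```

Run:
```python
from h import *
from plant import snapshot
to(.439,-.3178,.24,-2)
s=snapshot("side");cv2.imwrite("pics/s14.png",s["frame"][:,:,::-1])
```

```text
t 30.0 p [ 0.5281 -0.0295  0.2389] yaw -2.09 open 0.0875 -> tool shift -0.0785 0.2914 -0.0011 spin -0.09 F [ 1.5 -0.1  0.2]
```

View pics/s14.png

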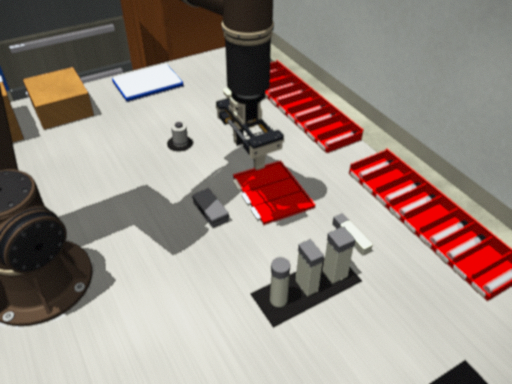

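The gauge stands on the pad at (179,135), and the canisters on the mat are undisturbed. I'll check how well it is centred in the top view.

Run:
```python
from h import *
from plant import snapshot
s=snapshot("top");W=cloud(s);z=W[...,2]
m=np.zeros(z.shape,bool);m[190:250,95:165]=(z[190:250,95:165]>.05)
for r in rect(s,m,.066):print(r)
m=np.zeros(z.shape,bool);m[150:290,350:450]=(z[150:290,350:450]>.1)
for r in rect(s,m,.13):print(r)
cv2.imwrite("pics/t14.png",s["frame"][:,:,::-1])
```

```text
{'px': (np.float64(129.5), np.float64(219.5)), 'n': 4197, 'cen': array([0.4808, 0.2879]), 'rc': (481.2, 288.4), 'wh': (129.1, 154.6), 'ang': 1.5, 'pca': np.float64(87.8), 'sig': array([0.1309, 0.1541])}
{'px': (np.float64(416.3), np.float64(246.5)), 'n': 395, 'cen': array([ 0.4422, -0.3097]), 'rc': (442.2, -309.1), 'wh': (37.5, 47.5), 'ang': 1.5, 'pca': np.float64(81.7), 'sig': array([0.0348, 0.0424])}
{'px': (np.float64(417.1), np.float64(210.1)), 'n': 497, 'cen': array([ 0.5146, -0.3116]), 'rc': (514.7, -311.4), 'wh': (59.7, 32.2), 'ang': 89.9, 'pca': np.float64(88.7), 'sig': array([0.0322, 0.0609])}
{'px': (np.float64(419.6), np.float64(173.0)), 'n': 631, 'cen': array([ 0.5894, -0.3169]), 'rc': (590.0, -315.7), 'wh': (55.9, 46.9), 'ang': 89.6, 'pca': np.float64(96.1), 'sig': array([0.0458, 0.0551])}
{'px': (np.float64(360.3), np.float64(178.4)), 'n': 1346, 'cen': array([ 0.5757, -0.1981]), 'rc': (563.7, -201.6), 'wh': (140.2, 48.3), 'ang': 0.4, 'pca': np.float64(173.6), 'sig': array([0.0451, 0.1234])}
```

View pics/t14.png

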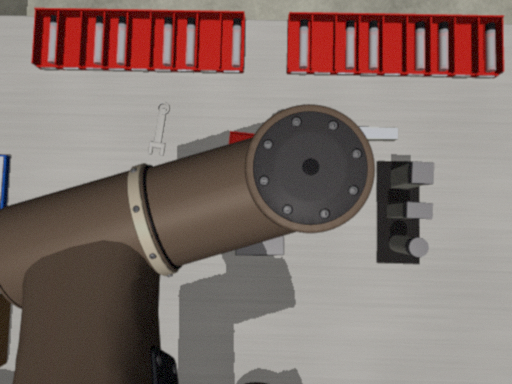

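The top view shows the arm hiding the pad, so I'll check the gauge again later. The canisters are upright on the mat, with tops at (417,247), (417,210) and (419,173). Now I'll fetch the round one back.

Request:
play_rows --pt "100 -0.01 0.034 -0.002 0" --pt "100 -0.02 0.074 -0.002 0" --pt "100 -0.031 0.114 -0.002 0" --pt "100 -0.042 0.154 -0.002 0" --pt "100 -0.053 0.194 -0.002 0" --pt "100 -0.063 0.232 -0.002 0" --pt "100 -0.072 0.262 -0.002 0" --pt "100 -0.077 0.282 -0.002 0" --pt "100 -0.0785 0.289 -0.002 0" --pt "100 -0.0785 0.289 -0.002 0"

```text
clock: 31.1
tool_pos: [0.4393, -0.3141, 0.2408]
orientation: [-180.0, 0.0, -2.2]
force: [-0.0, 0.4, -0.2]
opening: 0.0879
```

Run:
```python
from h import *
from plant import snapshot
to(.439,-.3178,.1618,-2)
s=snapshot("side");cv2.imwrite("pics/s15.png",s["frame"][:,:,::-1])
```

```text
t 31.1 p [ 0.4393 -0.3141  0.2408] yaw -2.17 open 0.0879 -> tool shift -0.0001 0.0037 0.079 spin -0.17 F [-0.   0.4 -0.2]
```

View pics/s15.png

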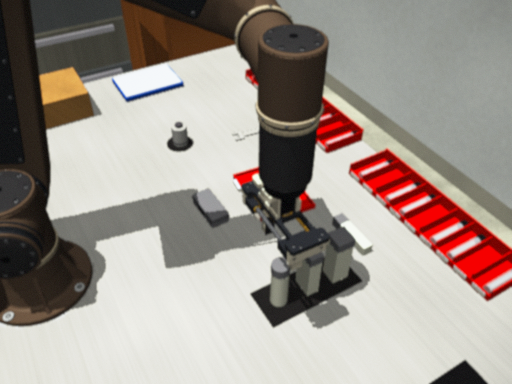

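The gripper is above the round canister at (279,282) and 4 mm off in y. I'll correct that while descending, then grip and lift.

Request:
play_rows --pt "100 0 0.003 0.01 0" --pt "100 0 0.0035 0.03 0" --pt "100 0 0.0035 0.052 0" --pt "100 0 0.0035 0.068 0" --pt "100 0 0.0035 0.077 0" --pt "100 0 0.0035 0.079 0" --pt "85 0 0.0035 0.079 0" --pt "75 0 0.0035 0.079 0" --pt "65 0 0.0035 0.079 0" --pt "60 0 0.0035 0.079 0"

```text
clock: 32.15
tool_pos: [0.4396, -0.3173, 0.1628]
orientation: [180.0, -0.1, -2.1]
force: [-0.4, 1.0, 0.2]
opening: 0.0613
```

Request:
play_rows --pt "55 0 0 0 0" --pt "50 0 0 0 0" --pt "45 0 0 0 0" --pt "40 0 0 0 0" --pt "35 0 0 0 0" --pt "20 0 0 0 0" --pt "20 0 0 0 0" --pt "20 0 0 0 0"

```text
clock: 32.95
tool_pos: [0.4394, -0.3172, 0.1622]
orientation: [-180.0, -0.0, -2.1]
force: [0.3, 1.3, 1.5]
opening: 0.0392
```

Request:
play_rows --pt "20 0 0 -0.005 0" --pt "20 0 0 -0.015 0" --pt "20 0 0 -0.03 0" --pt "20 0 0 -0.045 0" --pt "20 0 0 -0.06 0" --pt "20 0 0 -0.07 0" --pt "20 0 0 -0.076 0" --pt "20 0 0 -0.078 0"

```text
clock: 33.75
tool_pos: [0.4395, -0.3173, 0.2409]
orientation: [180.0, -0.1, -2.1]
force: [0.5, 0.8, -0.6]
opening: 0.0396
```

Run:
```python
from h import *
to(.6433,.0418,.24,-2)
```

```text
t 33.8 p [ 0.4395 -0.3173  0.2409] yaw -2.09 open 0.0396 -> tool shift 0.1906 -0.3663 0.0009 spin -0.09 F [ 0.5  0.8 -0.6]
```

Request:
play_rows --pt "20 0.001 -0.01 0 0" --pt "20 0.002 -0.03 0 0" --pt "20 0.004 -0.06 0 0" --pt "20 0.008 -0.096 0 0" --pt "20 0.018 -0.13 0 0" --pt "20 0.034 -0.162 0 0" --pt "20 0.053 -0.194 0 0" --pt "20 0.073 -0.224 0 0" --pt "20 0.094 -0.252 0 0" --pt "20 0.116 -0.28 0 0"

```text
clock: 34.75
tool_pos: [0.5655, -0.0398, 0.2395]
orientation: [180.0, 0.1, -2.1]
force: [0.2, -0.9, -1.7]
opening: 0.0391
```

Run:
```python
from h import *
from plant import snapshot
to(.6433,.0418,.24,-2)
s=snapshot("side");cv2.imwrite("pics/s16.png",s["frame"][:,:,::-1])
```

```text
t 34.8 p [ 0.5655 -0.0398  0.2395] yaw -2.06 open 0.0391 -> tool shift 0.0748 -0.0843 -0.0005 spin -0.06 F [ 0.2 -0.9 -1.7]
```

View pics/s16.png

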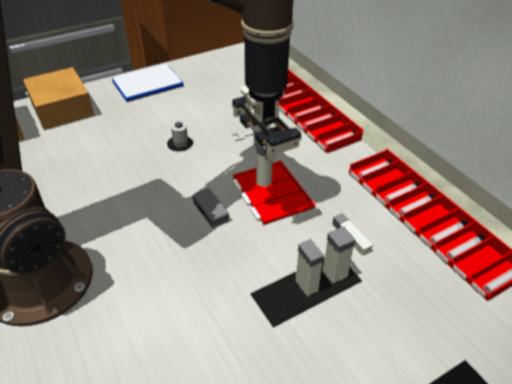

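The round canister hangs upright over the bin at (264,165). Finish the traverse.

Request:
play_rows --pt "20 0.022 -0.025 0 0" --pt "20 0.042 -0.047 0 0" --pt "20 0.058 -0.065 0 0" --pt "20 0.069 -0.078 0 0" --pt "20 0.074 -0.084 0 0" --pt "20 0.075 -0.085 0.004 0" --pt "20 0.075 -0.085 0.016 0" --pt "20 0.075 -0.085 0.034 0" --pt "20 0.075 -0.085 0.05 0" --pt "20 0.075 -0.085 0.062 0"

```text
clock: 35.8
tool_pos: [0.6422, 0.0395, 0.1764]
orientation: [180.0, 0.1, -2.2]
force: [-0.1, 0.7, -2.1]
opening: 0.0395
```

Run:
```python
from h import *
from plant import snapshot
to(.6433,.0418,.162,-2)
s=snapshot("side");cv2.imwrite("pics/s17.png",cv2.resize(s["frame"][90:220,150:350][:,:,::-1],None,fx=3,fy=3))
```

```text
t 35.8 p [0.6422 0.0395 0.1764] yaw -2.15 open 0.0395 -> tool shift 0.001 -0.0023 0.0144 spin -0.15 F [-0.1  0.7 -2.1]
```

View pics/s17.png

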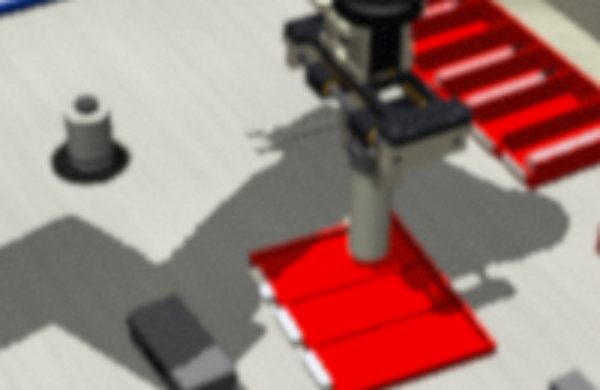

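The round canister is over its corner of the bin (crop (370,220)), about 15 mm up. The gauge stands well centred on the pad (crop (90,140)). Lower and release.

Request:
play_rows --pt "20 0.001 -0.001 0.006 0" --pt "20 0.001 -0.002 0.011 0" --pt "20 0.001 -0.002 0.014 0" --pt "20 0.001 -0.002 0.015 0" --pt "20 0.001 -0.002 0.015 0" --pt "20 0.001 -0.002 0.015 0"

```text
clock: 36.45
tool_pos: [0.6448, 0.0426, 0.1635]
orientation: [-180.0, -0.0, -2.1]
force: [-0.5, -0.4, -1.6]
opening: 0.0393
```

Request:
play_rows --pt "50 0 0 0 0" --pt "60 0 0 0 0" --pt "70 0 0 0 0" --pt "80 0 0 0 0" --pt "100 0 0 0 0" --pt "100 0 0 0 0" --pt "100 0 0 -0.015 0" --pt "100 0 0 -0.04 0" --pt "100 0 0 -0.07 0" --pt "100 0 0 -0.075 0"

```text
clock: 37.45
tool_pos: [0.6463, 0.0427, 0.2423]
orientation: [-179.9, -0.3, -2.1]
force: [0.3, 0.5, 0.1]
opening: 0.0877
```

Run:
```python
from h import *
to(.514,-.3174,.238,-2)
```

```text
t 37.5 p [0.6463 0.0427 0.2423] yaw -2.05 open 0.0877 -> tool shift -0.1193 0.3646 0.0043 spin -0.05 F [0.3 0.5 0.1]
```

Request:
play_rows --pt "100 -0.004 0.012 0 0" --pt "100 -0.014 0.044 0.003 0" --pt "100 -0.028 0.086 0.003 0" --pt "100 -0.042 0.13 0.003 0" --pt "100 -0.057 0.174 0.003 0" --pt "100 -0.071 0.218 0.003 0" --pt "100 -0.086 0.262 0.003 0" --pt "100 -0.1 0.306 0.003 0" --pt "100 -0.112 0.342 0.003 0" --pt "100 -0.119 0.363 0.003 0"

```text
clock: 38.45
tool_pos: [0.51, -0.3185, 0.234]
orientation: [-180.0, 0.1, -2.2]
force: [0.3, -0.2, -0.3]
opening: 0.0875
```

Run:
```python
from h import *
from plant import snapshot
to(.514,-.3174,.1645,-2)
s=snapshot("side");cv2.imwrite("pics/s18.png",s["frame"][:,:,::-1])
```

```text
t 38.5 p [ 0.51   -0.3185  0.234 ] yaw -2.22 open 0.0875 -> tool shift 0.004 -0.0012 0.0695 spin -0.22 F [ 0.3 -0.2 -0.3]
```

View pics/s18.png

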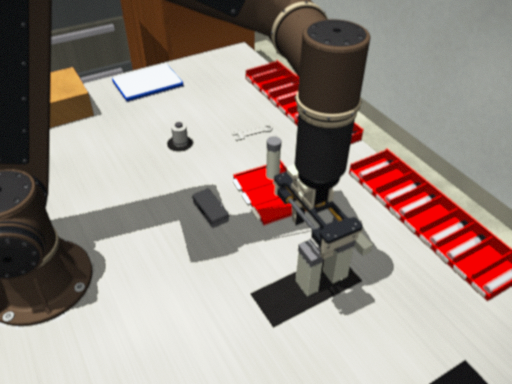

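The round canister stands back in the bin at (273,158), and the gripper is above the oblong one at (310,268). Descend, then check the pose before closing.

Request:
play_rows --pt "100 0.002 -0.001 0.01 0" --pt "100 0.002 -0.001 0.028 0" --pt "100 0.002 -0.001 0.048 0" --pt "100 0.002 -0.001 0.062 0" --pt "100 0.002 -0.001 0.069 0" --pt "100 0.002 -0.001 0.07 0" --pt "90 0.002 -0.001 0.07 0" --pt "80 0.002 -0.001 0.07 0"

```text
clock: 39.3
tool_pos: [0.515, -0.315, 0.166]
orientation: [180.0, -0.1, -2.1]
force: [-1.4, 0.4, 0.3]
opening: 0.0767
```

Run:
```python
from h import *
to(.514,-.3174,.1645,-2)
```

```text
t 39.3 p [ 0.515 -0.315  0.166] yaw -2.07 open 0.0767 -> tool shift -0.001 0.0024 0.0015 spin -0.07 F [-1.4  0.4  0.3]
```

Request:
play_rows --pt "75 -0.001 0.002 0.001 0" --pt "70 -0.001 0.002 0.001 0" --pt "65 -0.001 0.002 0.001 0" --pt "60 -0.001 0.002 0.001 0" --pt "55 -0.001 0.002 0.001 0" --pt "50 -0.001 0.002 0.001 0" --pt "30 -0.001 0.002 0.001 0" --pt "30 -0.001 0.002 0.001 0" --pt "30 -0.001 0.002 0.001 0"

```text
clock: 40.2
tool_pos: [0.5135, -0.3169, 0.1643]
orientation: [180.0, -0.0, -2.1]
force: [-0.7, 1.3, 2.8]
opening: 0.0521
```

Request:
play_rows --pt "30 0 0 -0.005 0" --pt "30 0 0 -0.015 0" --pt "30 0 0 -0.03 0" --pt "30 0 0 -0.045 0" --pt "30 0 0 -0.06 0" --pt "30 0 0 -0.07 0" --pt "30 0 0 -0.076 0" --pt "30 0 0 -0.078 0"

```text
clock: 41.0
tool_pos: [0.5134, -0.317, 0.2428]
orientation: [180.0, -0.0, -2.1]
force: [-0.4, 0.2, -3.2]
opening: 0.0517
```

Run:
```python
from h import *
to(.5782,-.0098,.242,-2)
```

```text
t 41.0 p [ 0.5134 -0.317   0.2428] yaw -2.09 open 0.0517 -> tool shift 0.0535 -0.3093 0.0008 spin -0.09 F [-0.4  0.2 -3.2]
```

Request:
play_rows --pt "30 0.002 -0.01 0 0" --pt "30 0.005 -0.03 0 0" --pt "30 0.011 -0.062 0 0" --pt "30 0.017 -0.1 0 0" --pt "30 0.024 -0.14 0 0" --pt "30 0.031 -0.18 0 0" --pt "30 0.038 -0.22 0 0" --pt "30 0.045 -0.26 0 0" --pt "30 0.05 -0.29 0 0" --pt "30 0.0535 -0.308 0 0"

```text
clock: 42.0
tool_pos: [0.578, -0.0084, 0.2414]
orientation: [-180.0, 0.1, -2.0]
force: [-0.3, -0.3, -3.4]
opening: 0.0517
```

Request:
play_rows --pt "30 0 -0.001 0.004 0" --pt "30 0 -0.001 0.018 0" --pt "30 0 -0.001 0.036 0" --pt "30 0 -0.001 0.052 0" --pt "30 0 -0.001 0.062 0" --pt "30 0 -0.001 0.066 0" --pt "30 0 -0.001 0.066 0"

```text
clock: 42.7
tool_pos: [0.5779, -0.0106, 0.1757]
orientation: [180.0, 0.1, -2.1]
force: [-0.3, -0.4, -2.5]
opening: 0.0517
```

Run:
```python
from h import *
from plant import snapshot
to(.5782,-.0098,.1645,-2)
s=snapshot("side");cv2.imwrite("pics/s19.png",cv2.resize(s["frame"][90:240,150:350][:,:,::-1],None,fx=3,fy=3))
```

```text
t 42.7 p [ 0.5779 -0.0106  0.1757] yaw -2.11 open 0.0517 -> tool shift 0.0003 -0.0008 0.0112 spin -0.11 F [-0.3 -0.4 -2.5]
```

View pics/s19.png

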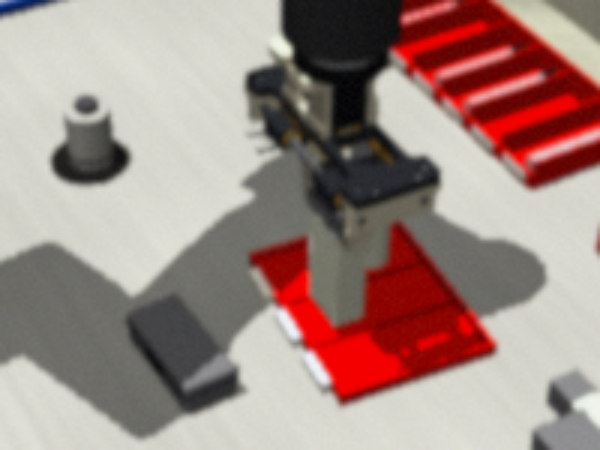

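The oblong canister is over its lane at the front of the bin (crop (340,290)), about 11 mm up. Lower and release.

Request:
play_rows --pt "30 0 0 0.005 0" --pt "30 0 0 0.009 0" --pt "30 0 0 0.0105 0" --pt "30 0 0 0.011 0" --pt "30 0 0 0.011 0"

```text
clock: 43.25
tool_pos: [0.5781, -0.0101, 0.1652]
orientation: [180.0, 0.0, -2.1]
force: [-0.1, 0.8, -3.6]
opening: 0.0518
```

Request:
play_rows --pt "65 0 0 0 0" --pt "75 0 0 0 0" --pt "85 0 0 0 0" --pt "100 0 0 0 0" --pt "100 0 0 0 0" --pt "100 0 0 -0.015 0" --pt "100 0 0 -0.04 0" --pt "100 0 0 -0.065 0" --pt "100 0 0 -0.075 0"

```text
clock: 44.15
tool_pos: [0.5791, -0.01, 0.2427]
orientation: [-180.0, -0.2, -2.1]
force: [0.5, -0.3, 0.7]
opening: 0.0877
```

Run:
```python
from h import *
to(.5887,-.3185,.24,-3)
```

```text
t 44.1 p [ 0.5791 -0.01    0.2427] yaw -2.07 open 0.0877 -> tool shift 0.0207 0.308 0.0027 spin 0.93 F [ 0.5 -0.3  0.7]
```

Request:
play_rows --pt "100 0.001 0.012 0 0.5" --pt "100 0.003 0.038 0 1" --pt "100 0.006 0.074 0 1" --pt "100 0.009 0.114 0 1" --pt "100 0.012 0.154 0 1" --pt "100 0.015 0.194 0 1" --pt "100 0.018 0.234 0 1" --pt "100 0.02 0.27 0 1" --pt "100 0.021 0.296 0 1" --pt "100 0.021 0.307 0 1"

```text
clock: 45.15
tool_pos: [0.5867, -0.3204, 0.238]
orientation: [-180.0, 0.2, -3.3]
force: [-0.3, 0.4, 0.1]
opening: 0.0876
```

Run:
```python
from h import *
from plant import snapshot
to(.5887,-.3185,.1713,-3.1)
s=snapshot("side");cv2.imwrite("pics/s20.png",s["frame"][:,:,::-1])
```

```text
t 45.1 p [ 0.5867 -0.3204  0.238 ] yaw -3.25 open 0.0876 -> tool shift 0.0019 -0.002 0.0667 spin -0.15 F [-0.3  0.4  0.1]
```

View pics/s20.png

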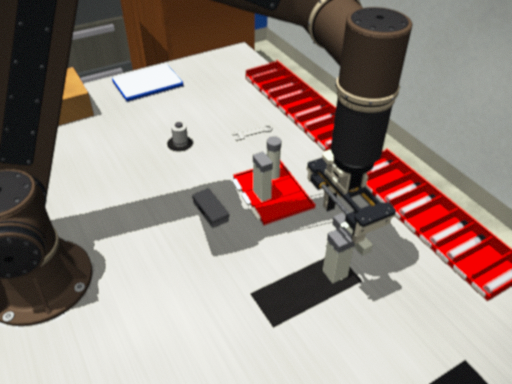

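The oblong and round canisters stand in the bin at (262,175) and (274,158), and the gripper is over the square one at (338,255). Descend.

Request:
play_rows --pt "100 0 0 0.01 0" --pt "100 0 0 0.028 0" --pt "100 0 0 0.048 0" --pt "100 0 0 0.061 0" --pt "100 0 0 0.067 0" --pt "100 0 0 0.068 0" --pt "90 0 0 0.068 0" --pt "80 0 0 0.068 0"

```text
clock: 46.0
tool_pos: [0.5884, -0.3177, 0.1731]
orientation: [180.0, -0.1, -3.1]
force: [0.3, -0.2, -0.3]
opening: 0.0772
```

Run:
```python
from h import *
to(.5887,-.3185,.1713,-3.1)
```

```text
t 46.0 p [ 0.5884 -0.3177  0.1731] yaw -3.07 open 0.0772 -> tool shift 0.0003 0.0008 0.0018 spin 0.03 F [ 0.3 -0.2 -0.3]
```

Request:
play_rows --pt "75 0 0.001 0.0015 0" --pt "68 0 0.001 0.0015 0" --pt "62 0 0.001 0.0015 0" --pt "56 0 0.001 0.0015 0" --pt "50 0 0.001 0.0015 0" --pt "44 0 0.001 0.0015 0" --pt "38 0 0.001 0.0015 0" --pt "20 0 0.001 0.0015 0" --pt "20 0 0.001 0.0015 0" --pt "20 0 0.001 0.0015 0"

```text
clock: 47.0
tool_pos: [0.5879, -0.3187, 0.1707]
orientation: [180.0, -0.0, -3.1]
force: [0.7, -1.3, 0.3]
opening: 0.0437
```

Request:
play_rows --pt "20 0 0 -0.005 0" --pt "20 0 0 -0.015 0" --pt "20 0 0 -0.03 0" --pt "20 0 0 -0.045 0" --pt "20 0 0 -0.06 0" --pt "20 0 0 -0.07 0" --pt "20 0 0 -0.076 0" --pt "20 0 0 -0.078 0"

```text
clock: 47.8
tool_pos: [0.588, -0.3187, 0.2497]
orientation: [180.0, -0.1, -3.1]
force: [-0.8, 0.4, -2.7]
opening: 0.0437
```

Run:
```python
from h import *
to(.635,-.074,.25,-3.1)
```

```text
t 47.8 p [ 0.588  -0.3187  0.2497] yaw -3.09 open 0.0437 -> tool shift 0.0337 -0.2469 -0.0003 spin 0.01 F [-0.8  0.4 -2.7]
```

Request:
play_rows --pt "20 0.001 -0.008 0 0" --pt "20 0.003 -0.024 0 0" --pt "20 0.007 -0.05 0 0" --pt "20 0.011 -0.082 0 0" --pt "20 0.015 -0.116 0 0" --pt "20 0.02 -0.15 0 0" --pt "20 0.025 -0.184 0 0" --pt "20 0.029 -0.214 0 0" --pt "20 0.032 -0.236 0 0" --pt "20 0.033 -0.247 0 0"

```text
clock: 48.8
tool_pos: [0.6341, -0.0707, 0.248]
orientation: [-180.0, 0.1, -2.9]
force: [-0.7, 0.0, -2.3]
opening: 0.044
```

Request:
play_rows --pt "20 0 0 0.004 0" --pt "20 0 0 0.018 0" --pt "20 0 0 0.036 0" --pt "20 0 0 0.052 0" --pt "20 0 0 0.062 0" --pt "20 0 0 0.066 0" --pt "20 0 0 0.066 0"

```text
clock: 49.5
tool_pos: [0.6338, -0.0744, 0.1819]
orientation: [180.0, 0.1, -3.1]
force: [0.9, 0.5, -2.6]
opening: 0.0441
```

Run:
```python
from h import *
from plant import snapshot
to(.635,-.074,.171,-3.1)
s=snapshot("side");cv2.imwrite("pics/s21.png",cv2.resize(s["frame"][90:240,150:350][:,:,::-1],None,fx=3,fy=3))
```

```text
t 49.5 p [ 0.6338 -0.0744  0.1819] yaw -3.12 open 0.0441 -> tool shift 0.0012 -0.0004 0.0109 spin -0.02 F [ 0.9  0.5 -2.6]
```

View pics/s21.png

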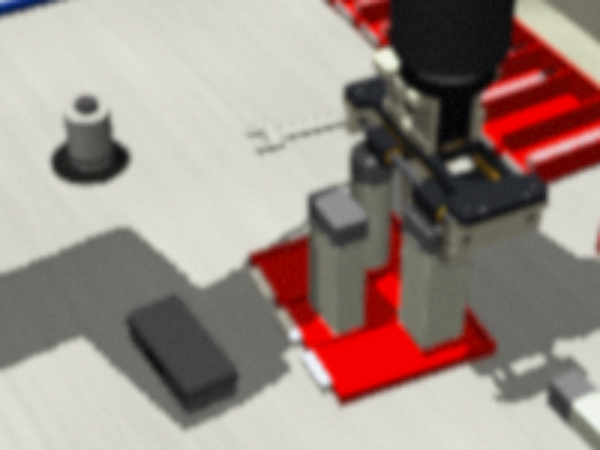

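The square canister is over its corner of the bin (crop (432,300)), clear of the other two, with about 11 mm to go. Lower, release and retreat.

Request:
play_rows --pt "20 0 0 0.005 0" --pt "20 0 0 0.009 0" --pt "20 0 0 0.0105 0" --pt "20 0 0 0.011 0" --pt "20 0 0 0.011 0"

```text
clock: 50.05
tool_pos: [0.6342, -0.0738, 0.1717]
orientation: [180.0, -0.0, -3.1]
force: [0.1, 0.0, -1.9]
opening: 0.0436
```

Request:
play_rows --pt "55 0 0 0 0" --pt "65 0 0 0 0" --pt "75 0 0 0 0" --pt "90 0 0 0 0" --pt "100 0 0 0 0" --pt "100 0 0 0 0" --pt "100 0 0 -0.015 0" --pt "100 0 0 -0.045 0" --pt "100 0 0 -0.085 0" --pt "100 0 0 -0.12 0"

```text
clock: 51.05
tool_pos: [0.6341, -0.0739, 0.2934]
orientation: [180.0, -0.0, -3.1]
force: [0.7, -0.8, -1.3]
opening: 0.0878
```

Request:
play_rows --pt "100 -0.004 0.02 0 0" --pt "100 -0.012 0.06 0 0" --pt "100 -0.022 0.1 0 0" --pt "100 -0.034 0.14 0 0" --pt "100 -0.046 0.18 0 0" --pt "100 -0.06 0.22 0 0" --pt "100 -0.076 0.26 0 0" --pt "100 -0.092 0.3 0 0" --pt "100 -0.11 0.335 0 0" --pt "100 -0.125 0.36 0 0"

```text
clock: 52.05
tool_pos: [0.4886, -0.4285, 0.2915]
orientation: [180.0, 0.0, -3.2]
force: [0.8, 0.8, -0.4]
opening: 0.0878
```

Run:
```python
from h import *
from plant import snapshot,get_obs
print(get_obs()["tool_pos"])
s=snapshot("top");W=cloud(s);z=W[...,2]
cv2.imwrite("pics/t22.png",s["frame"][:,:,::-1])
roi=np.zeros(z.shape,bool);roi[125:205,220:320]=1
for r in rect(s,roi&(z>.115),.13):print({k:r[k] for k in("px","n","cen","rc","wh")})
m=np.zeros(z.shape,bool);m[190:250,95:165]=(z[190:250,95:165]>.05)
for r in rect(s,m,.066):print("gauge",{k:r[k] for k in("px","n","cen","rc","wh")})
s=snapshot("side");cv2.imwrite("pics/s22.png",s["frame"][:,:,::-1])
```

```text
[ 0.48859151 -0.42851933  0.29150404]
{'px': (np.float64(267.0), np.float64(174.7)), 'n': 416, 'cen': array([ 0.5787, -0.0099]), 'rc': (578.8, -9.9), 'wh': (51.5, 33.4)}
{'px': (np.float64(300.1), np.float64(147.6)), 'n': 510, 'cen': array([ 0.6358, -0.0758]), 'rc': (635.9, -75.6), 'wh': (47.3, 44.6)}
{'px': (np.float64(241.9), np.float64(141.9)), 'n': 301, 'cen': array([0.6448, 0.0428]), 'rc': (644.7, 42.6), 'wh': (37.1, 36.8)}
gauge {'px': (np.float64(121.9), np.float64(218.2)), 'n': 383, 'cen': array([0.4833, 0.3047]), 'rc': (483.7, 304.5), 'wh': (43.7, 48.6)}
```

View pics/t22.png

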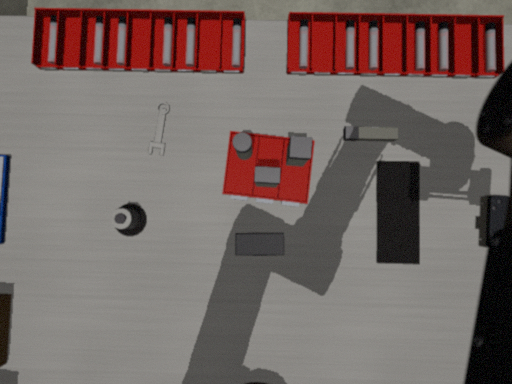

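View pics/s22.png

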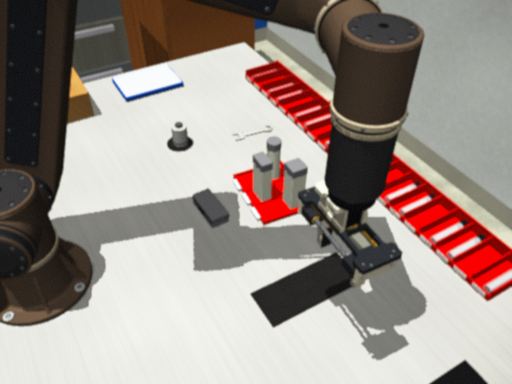

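The canisters are back at (242,142), (300,148) and (267,175), within about 2 mm of their first measurements. The gauge is within about 4 mm of the pad centre, and the case, wrench and tap box haven't moved. I'll let the arm settle and hand in.

Request:
play_rows --pt "100 0 0 0 0" --pt "100 0 0 0 0" --pt "100 0 0 0 0" --pt "100 0 0 0 0"

```text
clock: 52.55
tool_pos: [0.4905, -0.4258, 0.2917]
orientation: [180.0, -0.0, -3.0]
force: [-0.8, 0.1, 0.6]
opening: 0.0876
```

```bash
python3 -c "
from plant import close_job,get_obs
print(get_obs()['force'],close_job())"
```

```text
the job is handed in; nothing more can be done
[-0.78107769  0.09595572  0.60046763] None
```

I parked the square, oblong and round canisters upright on the mat. Then I stood the gauge on the pad and put each canister back in the bin at the pose it came from. The job was handed in at about 52.6 s of the 138 s allowed.

- **Canisters:** the final top view puts them 0.3 mm (square), 0.9 mm (oblong) and 1.6 mm (round) from their first measured positions. They are upright and released.
- **Gauge:** it stands upright on the pad, about 4 mm from the measured pad centre (limit 15 mm). The arm had placed it within about 1 mm by its own reading, so the two disagree by about 3 mm, roughly what camera calibration and masking error would give.
- **Case, wrench and tap box:** they look unmoved in the last images, but I did not re-measure them.
- **Arm:** it stands clear of everything, over the far side of the mat, with the gripper open and no contact force beyond noise.
- **Small drops:** the canisters and the gauge were let go from 0 to about 2 mm up, the most being the round one going back into the bin. All of them stayed upright.

No check failed.

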